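# Scrub the tall beaker

## Robot

A 6-joint arm with a two-finger parallel gripper is mounted at the origin on the work surface. World frame = base frame: x ahead of the robot, y to its left, z up, the work surface at z = 0. Lengths are in m, angles in degrees, forces in N, time in s.
With the tool pointing down it reaches from about 0.25 to 0.725 m from the base axis. Payload 9.7 kg.
Tool frame: the origin (TCP) lies between the finger pads; the fingertips stand bot.tcp_to_tips ahead of it and the grasp point (between the pads) lies 2 mm behind it (bot.tcp_to_tips is the distance from the TCP to the fingertips, in m); z points along the fingers, y is the line along which they close (so a half turn about z gives the same grasp; the last joint's range is limited). The gripper opens to 85 mm and grips with 20 to 120 N. Pads are 22 mm wide; open, the fingers measure 114 mm over their backs; the gripper's body (76 mm by 85 mm) begins 54 mm behind the grasp point. The pads swing forward as they close: fully open they stand 13 mm farther back than shut.
Start: joints at [72.708, 4.979, 10.078, 95.1, 0, 90], TCP at [0.163, 0.525, 0.225] pointing down, gripper open.
Joint ranges: [-179.16, 179.16], [-48.56, 103.87], [-65.8, 70.77], [-126.05, 130.52], [-82.76, 87.17], [-180, 180]. Speed limits (degrees/s): [127.2, 127.2, 147.25, 180, 180, 180].

## Interface

Orientations are given as [roll, pitch, yaw] about the fixed x, y, z axes, in that order (R = Rz(yaw) Ry(pitch) Rx(roll)).
In Python, from workcell import sensors, camera, camera_params, bot gives the robot as it stands.
- The arm moves only by the tool apply_moves, never from a script. Its argument "motion" is a list of rows, each an object with "jaw": the opening, from -1 (shut) to 1 (fully open); "xyz": the shift along the tool's x, y, z in mm, a list of three; "twist": the turn about the tool's z in rad. A call has 1 to 5 rows; each row is the pose to reach, as a shift and turn from the pose commanded when the call began, along the tool's axes at that moment; what a row does not reach only later rows make up. A row lasts 1/8 s, in which the tool goes at most 62.5 mm and 10.7 degrees, less where a joint would pass 70% of its speed; a pose out of reach is approached as far as the arm can. A call with a gripper value outside its range is refused whole. The fingers move at their own pace and stop on an object; "grip_force" is the grip in N (left out, the last holds). Time passes only in rows, so rows that repeat a pose let the fingers close. It gives the time, the measured TCP pose, the force, the opening and the grip force at its end, in the units of the state.
- sensors.get_obs(): the state, without advancing time (a new reading comes with each control period).
- camera(name): name is "scene" or "top"; returns (picture, depth): 400x640x3 uint8, red, green, blue; 400x640 float32, m along the optical axis (not along the pixel's ray), 0 where there is no reading.
- camera_params(name): a dict with "mtx" (3x3 intrinsics, pixels), "rvec" (rotation vector, rad) and "tvec" (3), from world to camera coordinates, as OpenCV has them. Camera axes: x right, y down, z forward; pixel columns grow to the right and rows downward; lengths in m; the calibration is good to about 2 mm. A picture is of the moment at which its call begins. camera_params takes no time and is no camera call.
- bot.job_done(): hands the job in; it is judged then, once.
The state is a dict: "time": time; "q": joint angles; "qd": joint speeds; "joint_efforts": joint torques, N m; "ee_pos": TCP position; "tcp_rot": TCP orientation; "wrist_force": force on the tool from outside, world axes, zero at the start; "torque": the same for the moment, N m; "opening": finger opening in m; "grasp_force": force on a finger pad.
Only numpy, scipy, OpenCV 4.12 (cv2) and the standard library are available. Lean on these libraries where they do the work, as an engineer would, in place of code of your own. Each camera call takes 0.05 s, during which the arm holds its last target. There are 200 camera calls.

## Task

Take the thick-headed brush off the rack and scrub the inside of the tall beaker with it: run it down to the bottom at least three times, and between one time and the next draw it up until its bristles show above the rim. Then hang the brush back on the rack in its free slot. The glass is thin, so brush gently and leave the beaker standing where it is, and do not disturb the other glassware or the narrow brush.

Things in the scene. Friction and masses are not known exactly. Their poses are not given: they have to be found in the camera images.
- brush: Thick-headed beaker brush, 220 mm long, about 70 g, hanging head down in either slot of the rack. Origin: centre of the underside of its white collar (30 mm across, 5 mm thick) that rests on the rack; z up along the handle: round, white, 16 mm across, from z = 5 to 85 mm. Below: bare steel wire 5 mm across to z = -70 mm, then the bristle head to z = -135 mm. Round, so yaw does not matter.
- brush_tip (a point): Lower end of the bristle head, on its axis, 135 mm below the brush's origin, when not pressed. Head: stiff body 46 mm across, 34 mm at its lower edge (z = -123 mm), with a fringe of thin bristle tips 60 mm across that gives way and sweeps the beaker's wall. Below it a springy end tuft, 24 mm across, 12 mm long: yields up to 10 mm upwards, 0.7 N per mm.
- brush_heel (a point): Upper end of the bristle head, on its axis, 70 mm below the brush's origin.
- tube_brush: Bystander: narrow test-tube brush hanging in the rack's other slot. Collar, handle and origin as on the thick brush; its bristle head is only 17 mm across and reaches 145 mm below the origin.
- rack: Steel brush rack, fixed. Base 130 x 190 mm, one post, on top a forked shelf, 150 mm wide, top at z = 165 mm. Origin: under the middle of its base; front = -x. Two slots at y = +50 and -50 mm, 16 mm wide, run along x from the open front edge (x = -50 mm) to x = -5 mm. A lip on the front edge stands 5 mm above the shelf: raise a brush over it, then draw it out to -x; hang it in reverse.
- rack_slot_left (a point): Hanging place of the slot at y = +50 mm of the rack: on the shelf's top at x = -25 mm, z = 165 mm in the rack's frame. A brush hung here has its collar flat on the shelf, its wire in the slot and its origin at this point or up to 18 mm along the slot from it.
- rack_slot_right (a point): The same for the slot at y = -50 mm of the rack.
- tall_beaker: The tall beaker: thin clear glass, loose, about 130 g, 110 mm high, 64 mm across outside (67 mm at the rim), bore 59 mm, open top, floor 4 mm thick, small spout at the rim. Origin: centre of its underside, on the bench; z up along its axis. Stands in any of three places, the low beaker and the jar in the others.
- tall_beaker_floor (a point): Centre of the tall beaker's inner floor, 4 mm above its underside.
- tall_beaker_rim (a point): Centre of the tall beaker's mouth, at rim height, 110 mm above its underside.
- low_beaker: Bystander: low wide glass beaker, 86 mm across, 75 mm high, open. Origin: centre of its underside.
- jar: Bystander: closed clear jar with a white screw lid, 72 mm across, 85 mm high. Origin: centre of its underside.
- vial: Bystander: small amber vial with a white cap, 28 mm across, 55 mm high. Origin: centre of its underside.
- brush_grip (a point): Good place to grip the brush from above: on its handle's axis, 55 mm above the brush's origin, 30 mm below the handle's top.

How it is judged (in metres and radians):
On the way, in this order (a step that is already met when the one before it is completed fails the run):
1. the brush reaches the bottom of the tall beaker for the first time (tip within 10 mm of the inner floor, or pressed on it) (horizontal distance between brush_tip and tall_beaker_rim below 0.022 m and angle between the z axis of brush and the z axis of tall_beaker, either way round below 0.25 rad and z of brush_tip in the frame of tall_beaker_floor between -0.014 and 0.01 m), for 0.05 s.
2. the brush is drawn up the beaker until the upper end of its bristles is above the rim (horizontal distance between brush_tip and tall_beaker_rim below 0.022 m and angle between the z axis of brush and the z axis of tall_beaker, either way round below 0.25 rad and z of brush_heel in the frame of tall_beaker_rim above 0 m), for 0.05 s.
3. the brush reaches the bottom of the tall beaker for the second time (tip within 10 mm of the inner floor, or pressed on it) (all of step 1), for 0.05 s.
4. the brush is drawn up the beaker until the upper end of its bristles is above the rim (all of step 2), for 0.05 s.
5. the brush reaches the bottom of the tall beaker for the third time (tip within 10 mm of the inner floor, or pressed on it) (all of step 3), for 0.05 s.
At the end, for the whole second after the job is handed in: The thick brush hangs at rest and upright (0.15 rad) in a rack slot, origin within 22 mm of the hanging place, collar on the shelf within 3 mm (4 mm below); the tall beaker stands upright (0.08 rad); it, the other glassware and the narrow brush are within 30 mm of where they were ((distance between brush and rack_slot_left below 0.022 m or distance between brush and rack_slot_right below 0.022 m) and z of brush in the frame of rack_slot_left between -0.004 and 0.003 m and angle between brush's own z axis and vertical below 0.15 rad and linear speed of each of brush, tall_beaker below 0.03 m/s and distance of each of tall_beaker, tube_brush, low_beaker, jar, vial from where it was at the start of the episode below 0.03 m and angle between tall_beaker's own z axis and vertical below 0.08 rad); the robot touches nothing.
It fails at once if the tall beaker is pressed or struck with more than 15 N by the brush or the robot (contact force between tall_beaker and brush above 15 N or contact force between tall_beaker and the arm above 15 N or contact force between tall_beaker and the fingers above 15 N).
It fails at once if the tall beaker is tipped by more than 0.25 rad, lifted by more than 15 mm or shifted by more than 30 mm (angle between tall_beaker's own z axis and vertical above 0.25 rad or height (world z) of tall_beaker above 0.015 m or distance of tall_beaker from where it was at the start of the episode above 0.03 m).
It fails at once if other glassware or the narrow brush is moved by more than 30 mm (distance of any of tube_brush, low_beaker, jar, vial from where it was at the start of the episode above 0.03 m).
It also fails if it takes over 72 s, if anything falls off the work surface, if the arm or the gripper's body presses on something with over 40 N, if the wrist force passes 120 N, or if a joint passes its speed limit or range.

## Working session

There is one attempt and no reset: what is moved stays moved. The work goes in short steps, Python scripts to look and compute and a tool call to move; the robot and the scene stay as the last step left them, time stands still between calls to the robot, and variables do not carry over. Pictures are saved under pics/ and viewed, at most 10 in all, crops included, and the job is handed in when it is done.

Besides the shell and the picture viewer there is one more tool, called by a JSON object that holds its "op" and its "data". apply_moves: Moves the arm, as the interface text tells. Its arguments: {"type":"object","properties":{"motion":{"type":"array","items":{"type":"object","properties":{"jaw":{"type":"number"},"xyz":{"type":"array","items":{"type":"number"}},"twist":{"type":"number"}}}},"grip_force":{"type":"number"}},"required":["motion"]}

```bash
mkdir -p pics; ls; cat > h.py <<'E'
import numpy as np, cv2
from workcell import sensors, camera, camera_params, bot
def P(name):
    p=camera_params(name); R=cv2.Rodrigues(np.array(p["rvec"],float))[0]
    return np.array(p["mtx"],float),R,np.array(p["tvec"],float).ravel()
def world(name,u,v,d):
    K,R,t=P(name); c=np.linalg.inv(K)@np.array([u,v,1.])*d
    return R.T@(c-t)
def at_z(name,u,v,z):
    K,R,t=P(name); r=R.T@np.linalg.inv(K)@np.array([u,v,1.]); o=-R.T@t
    return o+r*(z-o[2])/r[2]
def proj(name,X):
    K,R,t=P(name); c=K@(R@np.array(X,float)+t); return c[:2]/c[2]
E
python3 - <<'E'
from h import *
for n in("scene","top"):
    im,d=camera(n); cv2.imwrite(f"pics/{n}0.png",im[:,:,::-1]); np.save(f"pics/{n}0.npy",d)
    K,R,t=P(n); print(n,K.tolist(),(-R.T@t).tolist(),R.tolist())
print(sensors.get_obs(),bot.tcp_to_tips)
E
```

```text
pics
scene [[368.1820634971173, 0.0, 323.91920715830827], [0.0, 368.1820634971173, 199.3215673193159], [0.0, 0.0, 1.0]] [1.1941831920900887, 0.0655179844803169, 0.5808308794886861] [[-0.05317401639444075, 0.9984532307547893, 0.016237917840867144], [0.5760863396255906, 0.04395430072413009, -0.8162061925424487], [-0.815657436229985, -0.03404651881140974, -0.5775324937001831]]
top [[437.36087843110477, 0.0, 321.99472223548224], [0.0, 437.36087843110477, 200.45334851275115], [0.0, 0.0, 1.0]] [0.5359122501911544, 0.05008631310952299, 1.074881828658861] [[-0.01249014357180811, -0.9998885732447225, 0.00817541486346799], [-0.9983640960660147, 0.012014045032144871, -0.05589986053878514], [0.05579541199637864, -0.008860237953904376, -0.9984029087415334]]
{'time': 0.1, 'q': array([7.27088883e+01, 5.00730056e+00, 1.00376373e+01, 9.50988099e+01,
       1.59021471e-04, 8.99999866e+01]), 'qd': array([-0.01212523, -0.05657278,  0.01846004,  0.01421177, -0.06681473,
        0.06889712]), 'joint_efforts': array([ 1.06749158e-03, -5.21560585e+01,  4.65651655e+01,  1.60235079e-02,
        4.63880906e-05,  2.63646632e-05]), 'ee_pos': array([0.16340972, 0.52493772, 0.22484803]), 'tcp_rot': array([-1.79931527e+02, -1.59037369e-04,  1.62708902e+02]), 'wrist_force': array([-0.41368149,  0.19672638, -0.11467349]), 'torque': array([ 0.02761151, -0.02564731, -0.01606051]), 'grasp_force': 0.0, 'opening': 0.08546561151421075} 0.017
```

View pics/scene0.png

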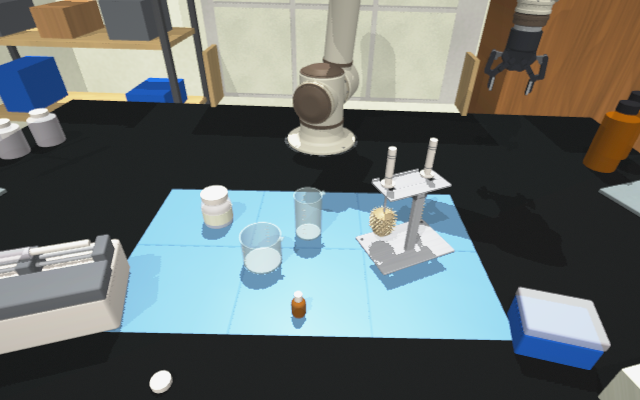

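View pics/top0.png

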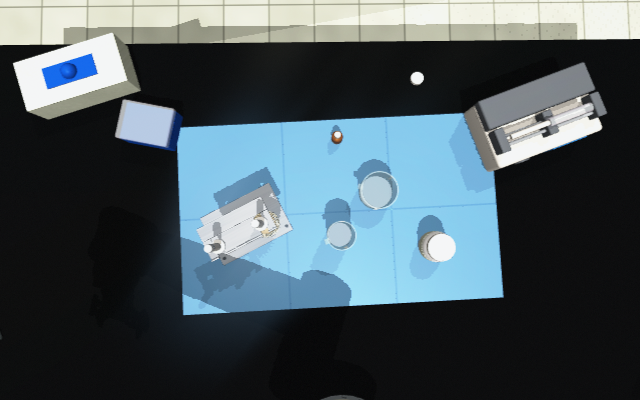

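The scene view shows the thick brush head at about (383,221) in the rack slot nearer the beakers, with its handle at about (391,165). The tall beaker is at about (308,215). In the top view the brush handles are at about (258,223) and (208,248), the tall beaker is at about (340,235), the low beaker at (378,190), the jar at (440,247) and the vial at (337,137). I'll enlarge the rack and beaker.

```bash
python3 - <<'E'
from h import *
a=cv2.imread("pics/top0.png")[170:280,190:360]; a=cv2.resize(a,None,fx=4,fy=4,interpolation=cv2.INTER_CUBIC); 
b=cv2.imread("pics/scene0.png")[130:275,285:460]; b=cv2.resize(b,None,fx=4,fy=4,interpolation=cv2.INTER_CUBIC)
cv2.imwrite("pics/topc.png",a); cv2.imwrite("pics/scenec.png",b)
d=np.load("pics/top0.npy")
for u,v in [(258,223),(264,222),(208,248),(216,244),(235,235),(340,235),(280,205),(263,235)]: print(u,v,world("top",u,v,d[v,u]).round(4))
# shelf pixels by height
vv,uu=np.mgrid[170:290,180:310]; K,R,t=P("top")
c=np.stack([(uu-K[0,2])/K[0,0],(vv-K[1,2])/K[1,1],np.ones(uu.shape)],-1)*d[170:290,180:310,None]
X=((c-t)@R); z=X[...,2]
m=(z>.155)&(z<.178); pts=X[m]; r=cv2.minAreaRect((pts[:,:2]*1000).astype(np.float32)); print("shelf",m.sum(),np.median(pts[:,2]),r,cv2.boxPoints(r).round(1).tolist())
m=(z>.004)&(z<.03); pts=X[m]; r=cv2.minAreaRect((pts[:,:2]*1000).astype(np.float32)); print("base",m.sum(),np.median(pts[:,2]),r,cv2.boxPoints(r).tolist())
m=(z>.22); print("tops",X[m].round(3).tolist()[:60])
E
```

```text
258 223 [0.541  0.164  0.2479]
264 222 [0.5434 0.1626 0.1675]
208 248 [0.4952 0.2582 0.2471]
216 244 [0.5005 0.2551 0.1962]
235 235 [0.5173 0.2232 0.1642]
340 235 [ 0.5107 -0.0024  0.0024]
280 205 [ 0.5861  0.144  -0.0011]
263 235 [0.5147 0.1762 0.0779]
shelf 2285 0.1632616654590665 ((530.8167724609375, 222.03829956054688), (75.21680450439453, 149.44839477539062), 26.914852142333984) [[463.5, 271.6000061035156], [531.0999755859375, 138.39999389648438], [598.2000122070312, 172.39999389648438], [530.5, 305.70001220703125]]
base 826 0.005228228721275522 ((529.39306640625, 232.985107421875), (286.8977355957031, 300.4949645996094), 1.3250595331192017) [[382.50811767578125, 379.8752136230469], [389.45697021484375, 79.46060180664062], [676.2780151367188, 86.09500122070312], [669.3291625976562, 386.5096130371094]]
tops [[0.536, 0.05, 1.075], [0.536, 0.05, 1.075], [0.536, 0.05, 1.075], [0.536, 0.05, 1.075], [0.536, 0.05, 1.075], [0.536, 0.05, 1.075], [0.536, 0.05, 1.075], [0.536, 0.05, 1.075], [0.536, 0.05, 1.075], [0.536, 0.05, 1.075], [0.536, 0.05, 1.075], [0.536, 0.05, 1.075], [0.536, 0.05
[... 376 characters left out ...]
0.177, 0.246], [0.545, 0.175, 0.248], [0.545, 0.174, 0.246], [0.545, 0.172, 0.247], [0.545, 0.17, 0.246], [0.545, 0.168, 0.247], [0.545, 0.166, 0.248], [0.545, 0.165, 0.243], [0.545, 0.164, 0.231], [0.543, 0.177, 0.249], [0.543, 0.175, 0.247], [0.543, 0.174, 0.247], [0.543, 0.172, 0.246], [0.543, 0.17, 0.247], [0.543, 0.168, 0.247], [0.543, 0.166, 0.25], [0.543, 0.164, 0.245], [0.543, 0.164, 0.235], [0.541, 0.177, 0.249], [0.541, 0.175, 0.247], [0.541, 0.173, 0.249], [0.541, 0.172, 0.247], [0.541, 0.17, 0.248], [0.541, 0.168, 0.249], [0.541, 0.166, 0.247], [0.541, 0.164, 0.248], [0.541, 0.164, 0.233], [0.541, 0.164, 0.221], [0.539, 0.177, 0.248], [0.539, 0.175, 0.248], [0.539, 0.173, 0.248]]
```

View pics/topc.png

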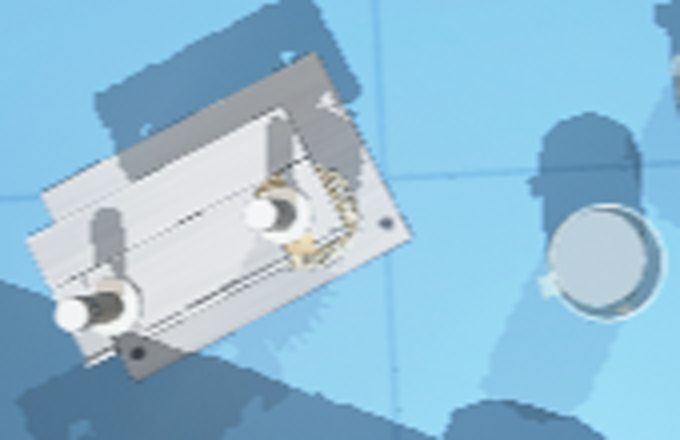

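View pics/scenec.png

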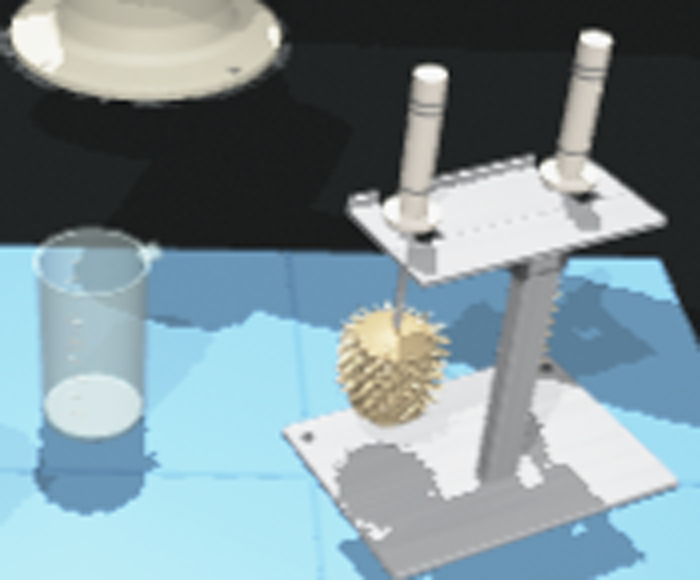

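Enlarged: the tall beaker's rim is centred at about (341.2,235.2) in the top view and (307.5,194.9) in the scene view. The thick handle's top is at about (255.3,223.4) in the top view and (392.4,147.9) in the scene view. The rack's lip and open front face the robot.

```bash
python3 - <<'E'
from h import *
print("rim top",at_z("top",341.25,235.25,.11),"scene",at_z("scene",307.5,194.9,.11), "floor scene",at_z("scene",308,231.4,.004))
print("handle top",at_z("scene",392.4,147.9,.25))
d=np.load("pics/top0.npy"); vv,uu=np.mgrid[170:290,180:310]; K,R,t=P("top")
D=d[170:290,180:310]; c=np.stack([(uu-K[0,2])/K[0,0],(vv-K[1,2])/K[1,1],np.ones(uu.shape)],-1)*D[...,None]; X=(c-t)@R
m=(X[...,2]>.242)&(X[...,2]<.3)
n,l,s,ce=cv2.connectedComponentsWithStats(m.astype(np.uint8))
for i in range(1,n): print(s[i,4],ce[i]+[180,170],at_z("top",*(ce[i]+[180,170]),.25), X[l==i].mean(0))
# beaker rim check: other objects at heights
D=d[100:300,310:470]; vv,uu=np.mgrid[100:300,310:470]; c=np.stack([(uu-K[0,2])/K[0,0],(vv-K[1,2])/K[1,1],np.ones(uu.shape)],-1)*D[...,None]; X=(c-t)@R
m=(X[...,2]>.03)&(X[...,2]<.3)
n,l,s,ce=cv2.connectedComponentsWithStats(m.astype(np.uint8))
for i in range(1,n):
  if s[i,4]>15: print(s[i],X[l==i].mean(0),X[l==i].min(0),X[l==i].max(0))
E
```

```text
rim top [5.12634718e-01 1.08755369e-04 1.10000000e-01] scene [5.14836865e-01 1.63746824e-06 1.10000000e-01] floor scene [5.16245015e-01 3.26256118e-04 4.00000000e-03]
handle top [0.54331912 0.17006079 0.25      ]
55 [254.47272727 223.21818182] [0.54065005 0.17031919 0.25      ] [0.54066662 0.17068251 0.2474968 ]
56 [207.33928571 248.17857143] [0.49504479 0.25869377 0.25      ] [0.49492533 0.25930846 0.24755787]
[156   9   4  12  31] [ 0.79833936 -0.31280675  0.03885398] [ 0.7846939  -0.31703654  0.03016532] [ 0.81082241 -0.30978962  0.05247503]
[21 31 11 11 85] [0.74812692 0.00481368 0.04053687] [ 0.73721382 -0.0069601   0.03012214] [0.76159682 0.01724256 0.0551487 ]
[ 47  71  41  38 387] [ 0.6190487  -0.09351877  0.06205081] [ 0.57297905 -0.13224194  0.03042158] [ 0.65888168 -0.03943075  0.07890248]
[ 14 121  32  30 260] [ 0.50936853 -0.00148608  0.09244046] [ 0.48021762 -0.03058424  0.03093412] [0.54408622 0.03824572 0.11263839]
[110 131  35  31 851] [ 0.48360507 -0.21950742  0.07399059] [ 0.44778875 -0.25780464  0.03012716] [ 0.51823297 -0.19007171  0.08889088]
```

{"op": "apply_moves", "data": {"motion": [{"xyz": [0, 0, -60], "jaw": 1}, {"xyz": [-50, -24, -75], "jaw": 1}, {"xyz": [-100, -48, -75], "jaw": 1}, {"xyz": [-150, -73, -75], "jaw": 1}, {"xyz": [-200, -97, -75], "jaw": 1}], "grip_force": 50}}

```text
validation failed for argument at $.mo...
```

{"op": "apply_moves", "data": {"motion": [{"xyz": [-50, -24, 0], "jaw": 1}, {"xyz": [-100, -48, 0], "jaw": 1}, {"xyz": [-150, -73, 0], "jaw": 1}, {"xyz": [-200, -97, 0], "jaw": 1}, {"xyz": [-250, -121, 0], "jaw": 1}]}}

```text
validation failed for argument at $.mo...
```

{"op": "apply_moves", "data": {"motion": [{"xyz": [0, 0, 0], "jaw": 1}, {"xyz": [0, 0, 0], "jaw": 1}]}}

```text
validation failed for argument at $.mo...
```

{"op": "apply_moves", "data": {"motion": [{"xyz": [0, 0, -60], "twist": 0, "jaw": 1}, {"xyz": [-50, -24, -75], "twist": 0, "jaw": 1}, {"xyz": [-100, -48, -75], "twist": 0, "jaw": 1}, {"xyz": [-150, -73, -75], "twist": 0, "jaw": 1}, {"xyz": [-200, -97, -75], "twist": 0, "jaw": 1}], "grip_force": 50}}

```text
time: 0.72
ee_pos: [0.3266, 0.3717, 0.3002]
tcp_rot: [-180.0, -0.0, 162.7]
wrist_force: [0.8, 0.9, -0.3]
opening: 0.0853
grasp_force: 0.0
```

{"op": "apply_moves", "data": {"motion": [{"xyz": [-54, -26, 0], "twist": 0, "jaw": 1}, {"xyz": [-107, -52, 0], "twist": 0, "jaw": 1}, {"xyz": [-160, -78, 0], "twist": 0, "jaw": 1}, {"xyz": [-214, -104, 0], "twist": 0, "jaw": 1}, {"xyz": [-267, -129, 0], "twist": 0, "jaw": 1}]}}

```text
time: 1.35
ee_pos: [0.5434, 0.1689, 0.3002]
tcp_rot: [-180.0, -0.0, 162.7]
wrist_force: [0.0, 0.5, -0.1]
opening: 0.0853
grasp_force: 0.0
```

{"op": "apply_moves", "data": {"motion": [{"xyz": [0, 0, 0], "twist": 0, "jaw": 1}]}}

```text
time: 1.48
ee_pos: [0.5442, 0.1677, 0.2987]
tcp_rot: [-179.9, -0.1, 162.5]
wrist_force: [-0.3, -0.0, -0.6]
opening: 0.0856
grasp_force: 0.0
```

{"op": "apply_moves", "data": {"motion": [{"xyz": [2, 1, -1], "twist": 0, "jaw": 1}, {"xyz": [2, 1, 30], "twist": 0, "jaw": 1}, {"xyz": [2, 1, 60], "twist": 0, "jaw": 1}, {"xyz": [2, 1, 81], "twist": 0, "jaw": 1}, {"xyz": [2, 1, 81], "twist": 0, "jaw": 0.2}]}}

```text
time: 2.1
ee_pos: [0.539, 0.1732, 0.2186]
tcp_rot: [-179.9, -0.1, 162.8]
wrist_force: [0.1, 0.4, 0.3]
opening: 0.0697
grasp_force: 0.0
```

{"op": "apply_moves", "data": {"motion": [{"xyz": [0, 0, 0], "twist": 0, "jaw": -0.3}, {"xyz": [0, 0, 0], "twist": 0, "jaw": -1}, {"xyz": [0, 0, 0], "twist": 0, "jaw": -1}, {"xyz": [0, 0, 0], "twist": 0, "jaw": -1}]}}

```text
time: 2.6
ee_pos: [0.5409, 0.1719, 0.2204]
tcp_rot: [180.0, 0.1, 162.7]
wrist_force: [-2.0, -1.6, 5.4]
opening: 0.014
grasp_force: 48.9
```

{"op": "apply_moves", "data": {"motion": [{"xyz": [0, 0, -6], "twist": 0, "jaw": -1}, {"xyz": [0, 0, -12], "twist": 0, "jaw": -1}, {"xyz": [0, 0, -13], "twist": 0, "jaw": -1}]}}

```text
time: 2.98
ee_pos: [0.5408, 0.1722, 0.233]
tcp_rot: [180.0, 0.0, 162.7]
wrist_force: [-0.6, -0.1, -0.3]
opening: 0.0143
grasp_force: 48.7
```

```bash
python3 - <<'E'
from h import *
o=sensors.get_obs(); print(o["ee_pos"],o["opening"],o["wrist_force"],o["grasp_force"])
im,d=camera("scene"); b=im[110:275,320:460,::-1]; cv2.imwrite("pics/s1.png",cv2.resize(b,None,fx=3.5,fy=3.5,interpolation=cv2.INTER_CUBIC))
E
```

```text
[0.54077148 0.17216534 0.23296107] 0.014337321470138543 [-0.56744273 -0.05399219 -0.29376052] 48.733967542648315
```

View pics/s1.png

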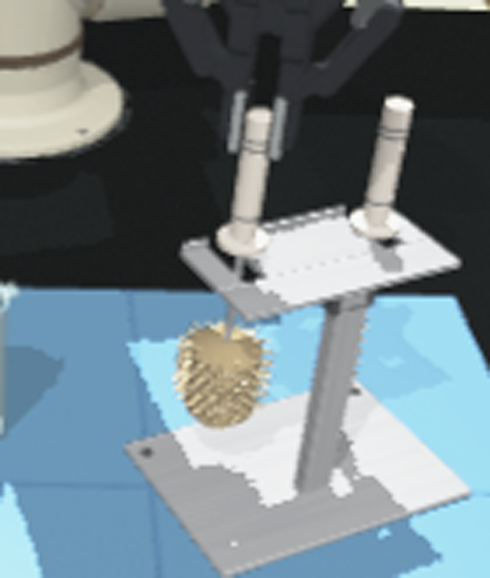

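The brush is gripped and lifted: handle top at about (393.7,143), collar at (389.4,178.6), head's lower end at (382,231). Next I check how upright it is.

```bash
python3 - <<'E'
from h import *
for z in (.263,.1805,.045): print(z,proj("scene",[.542,.1715,z]))
R=np.array([[.8916],[.4525]])
for n,(u,v),z in(("top",(393.7,142.9),.263),("collar",(389.4,178.6),.1805),("tip",(382,231.4),.048)): print(n,at_z("scene",u,v,z))
E
```

```text
0.263 [393.91205249 141.58397493]
0.1805 [388.87207227 177.84640724]
0.045 [381.83823342 228.45456334]
top [0.54772571 0.17051414 0.263     ]
collar [0.54486713 0.17232194 0.1805    ]
tip [0.55598014 0.17049447 0.048     ]
```

{"op": "apply_moves", "data": {"motion": [{"xyz": [8, -8, 0], "twist": 0, "jaw": -1}, {"xyz": [22, -21, 0], "twist": 0, "jaw": -1}, {"xyz": [36, -35, 0], "twist": 0, "jaw": -1}, {"xyz": [50, -48, 0], "twist": 0, "jaw": -1}, {"xyz": [63, -61, 0], "twist": 0, "jaw": -1}]}}

```text
time: 3.65
ee_pos: [0.461, 0.132, 0.2323]
tcp_rot: [-180.0, -0.0, 162.7]
wrist_force: [-0.3, 0.2, -0.9]
opening: 0.0142
grasp_force: 48.8
```

{"op": "apply_moves", "data": {"motion": [{"xyz": [0, 0, -25], "twist": 0, "jaw": -1}, {"xyz": [0, 0, -50], "twist": 0, "jaw": -1}, {"xyz": [0, 0, -75], "twist": 0, "jaw": -1}, {"xyz": [0, 0, -95], "twist": 0, "jaw": -1}, {"xyz": [0, 0, -95], "twist": 0, "jaw": -1}]}}

```text
time: 4.28
ee_pos: [0.4622, 0.1325, 0.3285]
tcp_rot: [179.9, 0.1, 162.7]
wrist_force: [0.1, 0.4, -1.7]
opening: 0.0143
grasp_force: 48.9
```

{"op": "apply_moves", "data": {"motion": [{"xyz": [-18, -22, 0], "twist": 0, "jaw": -1}, {"xyz": [-40, -50, 0], "twist": 0, "jaw": -1}, {"xyz": [-62, -77, 0], "twist": 0, "jaw": -1}, {"xyz": [-80, -100, 0], "twist": 0, "jaw": -1}, {"xyz": [-89, -111, 0], "twist": 0, "jaw": -1}]}}

```text
time: 4.9
ee_pos: [0.5142, -0.0011, 0.3263]
tcp_rot: [-180.0, -0.1, 162.6]
wrist_force: [0.9, 0.1, -0.9]
opening: 0.0142
grasp_force: 48.9
```

{"op": "apply_moves", "data": {"motion": [{"xyz": [0, 0, 0], "twist": 0, "jaw": -1}, {"xyz": [0, 0, 0], "twist": 0, "jaw": -1}]}}

```text
time: 5.15
ee_pos: [0.514, 0.0009, 0.3274]
tcp_rot: [180.0, -0.0, 162.7]
wrist_force: [-0.3, -0.5, -2.3]
opening: 0.0142
grasp_force: 48.9
```

```bash
python3 - <<'E'
from h import *
o=sensors.get_obs(); print(o["ee_pos"],o["opening"],o["wrist_force"],o["grasp_force"])
im,d=camera("scene"); b=im[90:250,250:370,::-1]; cv2.imwrite("pics/s2.png",cv2.resize(b,None,fx=3.7,fy=3.7,interpolation=cv2.INTER_CUBIC)); cv2.imwrite("pics/s2full.png",im[:,:,::-1])
x,y,z=o["ee_pos"]
for X in ([x,y,z-.0545],[x,y,z-.0545-.07],[x,y,z-.0545-.135],[.514,0,.11],[.514,0,.004]): print(X,((proj("scene",X)-[250,90])*3.7).round(1))
E
```

```text
[0.51395542 0.00088046 0.32737574] 0.014247269490959325 [-0.25445393 -0.50943104 -2.2883526 ] 48.92994046211243
[np.float64(0.5139554159588776), np.float64(0.0008804597140894093), np.float64(0.2728757354027507)] [211.6 138.7]
[np.float64(0.5139554159588776), np.float64(0.0008804597140894093), np.float64(0.20287573540275067)] [212.9 253. ]
[np.float64(0.5139554159588776), np.float64(0.0008804597140894093), np.float64(0.13787573540275067)] [213.9 348.9]
[0.514, 0, 0.11] [212.9 387.4]
[0.514, 0, 0.004] [214.4 520.9]
```

View pics/s2.png

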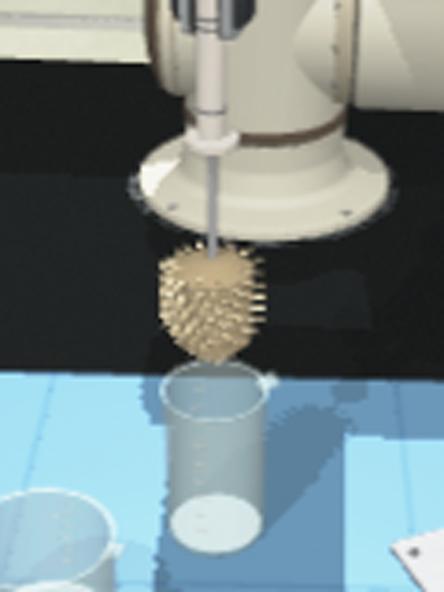

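The brush hangs straight, centred over the beaker: wire at column 212, rim centre at about (214,388) in the crop. Descending in stages.

{"op": "apply_moves", "data": {"motion": [{"xyz": [0, 0, 15], "twist": 0, "jaw": -1}, {"xyz": [0, 0, 28], "twist": 0, "jaw": -1}, {"xyz": [0, 0, 40], "twist": 0, "jaw": -1}, {"xyz": [0, 0, 50], "twist": 0, "jaw": -1}, {"xyz": [0, 0, 60], "twist": 0, "jaw": -1}]}}

```text
time: 5.82
ee_pos: [0.5143, 0.0002, 0.2669]
tcp_rot: [-180.0, 0.0, 162.7]
wrist_force: [-0.3, 0.9, 0.0]
opening: 0.0142
grasp_force: 49.0
```

{"op": "apply_moves", "data": {"motion": [{"xyz": [0, 0, 10], "twist": 0, "jaw": -1}, {"xyz": [0, 0, 20], "twist": 0, "jaw": -1}, {"xyz": [0, 0, 30], "twist": 0, "jaw": -1}, {"xyz": [0, 0, 40], "twist": 0, "jaw": -1}]}}

```text
time: 6.32
ee_pos: [0.5143, 0.0001, 0.2268]
tcp_rot: [-180.0, -0.0, 162.7]
wrist_force: [-0.1, -0.7, -0.9]
opening: 0.014
grasp_force: 49.0
```

{"op": "apply_moves", "data": {"motion": [{"xyz": [0, 0, 10], "twist": 0, "jaw": -1}, {"xyz": [0, 0, 19], "twist": 0, "jaw": -1}, {"xyz": [0, 0, 26], "twist": 0, "jaw": -1}, {"xyz": [0, 0, 29], "twist": 0, "jaw": -1}, {"xyz": [0, 0, 29], "twist": 0, "jaw": -1}]}}

```text
time: 6.95
ee_pos: [0.5143, 0.0001, 0.1984]
tcp_rot: [-180.0, -0.0, 162.7]
wrist_force: [0.2, 0.7, -1.2]
opening: 0.014
grasp_force: 49.0
```

```bash
python3 - <<'E'
from h import *
o=sensors.get_obs(); print(o["ee_pos"],o["wrist_force"],o["grasp_force"])
im,d=camera("scene"); b=im[110:260,250:370,::-1]; b=cv2.resize(b,None,fx=3.7,fy=3.7,interpolation=cv2.INTER_CUBIC)
im,d=camera("top"); c=im[170:310,280:400,::-1]; b2=cv2.resize(c,(b.shape[1]//2,int(140*b.shape[1]/2/120))); 
cv2.imwrite("pics/s3.png",b)
E
```

```text
[5.14261941e-01 1.20813094e-04 1.98436773e-01] [ 0.21833078  0.69656954 -1.23871168] 48.96289050579071
```

View pics/s3.png

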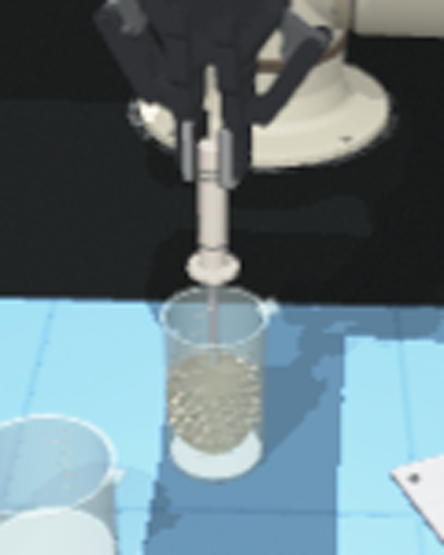

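The head is near the floor inside the beaker: lower edge at about row 452, floor ellipse from 425 to 480 in the crop. I'll go 6 mm lower for margin, watching the force.

{"op": "apply_moves", "data": {"motion": [{"xyz": [0, 0, 3], "twist": 0, "jaw": -1}, {"xyz": [0, 0, 6], "twist": 0, "jaw": -1}, {"xyz": [0, 0, 6], "twist": 0, "jaw": -1}, {"xyz": [0, 0, 6], "twist": 0, "jaw": -1}]}}

```text
time: 7.55
ee_pos: [0.5143, 0.0002, 0.1927]
tcp_rot: [180.0, 0.0, 162.7]
wrist_force: [0.3, 0.2, 1.2]
opening: 0.014
grasp_force: 49.1
```

```bash
python3 - <<'E'
from h import *
o=sensors.get_obs(); print(o["ee_pos"],o["wrist_force"])
im,d=camera("scene"); cv2.imwrite("pics/s4.png",im[:,:,::-1])
f=lambda X:((proj("scene",X)-[250,110])*3.7).round(1)
x,y,z=.5143,.0001,.1984-.0545
print("exp in s3: collar front bottom",f([x+.015,y,z]),"collar top back",f([x-.015,y,z+.005]),"rim f/b",f([.5475,0,.11]),f([.4805,0,.11]),"floor f/b",f([.5435,0,.004]),f([.4845,0,.004]))
E
```

```text
[5.14341750e-01 1.50036511e-04 1.92653772e-01] [0.30959048 0.24167511 1.22704544]
exp in s3: collar front bottom [210.2 280.4] collar top back [214.6 246.2] rim f/b [207.8 345.6] [217.6 283.2] floor f/b [210.3 476.9] [218.3 418.5]
```

{"op": "apply_moves", "data": {"motion": [{"xyz": [0, 0, -15], "twist": 0, "jaw": -1}, {"xyz": [0, 0, -32], "twist": 0, "jaw": -1}, {"xyz": [0, 0, -50], "twist": 0, "jaw": -1}, {"xyz": [0, 0, -62], "twist": 0, "jaw": -1}, {"xyz": [0, 0, -62], "twist": 0, "jaw": -1}]}}

```text
time: 8.22
ee_pos: [0.5147, 0.0001, 0.2556]
tcp_rot: [180.0, 0.1, 162.7]
wrist_force: [-0.5, 0.3, -1.7]
opening: 0.0142
grasp_force: 49.0
```

```bash
python3 - <<'E'
from h import *
o=sensors.get_obs(); print(o["ee_pos"],o["wrist_force"])
im,d=camera("scene"); b=im[90:250,250:370,::-1]; cv2.imwrite("pics/s5.png",cv2.resize(b,None,fx=3.7,fy=3.7,interpolation=cv2.INTER_CUBIC))
E
```

```text
[5.14686996e-01 1.12959623e-04 2.55596414e-01] [-0.54549542  0.28522668 -1.69834685]
```

View pics/s5.png

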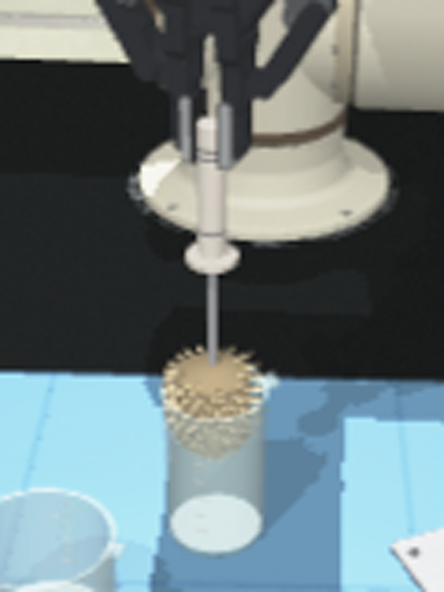

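The bristles show about 15 mm above the rim (head top at row ~365, rim at ~390), and the beaker hasn't moved. I'll repeat the strokes.

{"op": "apply_moves", "data": {"motion": [{"xyz": [0, 0, 20], "twist": 0, "jaw": -1}, {"xyz": [0, 0, 40], "twist": 0, "jaw": -1}, {"xyz": [0, 0, 54], "twist": 0, "jaw": -1}, {"xyz": [0, 0, 62], "twist": 0, "jaw": -1}, {"xyz": [0, 0, 62], "twist": 0, "jaw": -1}]}}

```text
time: 8.9
ee_pos: [0.5141, 0.0001, 0.1924]
tcp_rot: [-180.0, -0.0, 162.7]
wrist_force: [-0.4, -0.6, 1.3]
opening: 0.0144
grasp_force: 49.1
```

{"op": "apply_moves", "data": {"motion": [{"xyz": [0, 0, 0], "twist": 0, "jaw": -1}, {"xyz": [0, 0, -20], "twist": 0, "jaw": -1}, {"xyz": [0, 0, -42], "twist": 0, "jaw": -1}, {"xyz": [0, 0, -62], "twist": 0, "jaw": -1}, {"xyz": [0, 0, -62], "twist": 0, "jaw": -1}]}}

```text
time: 9.52
ee_pos: [0.515, 0.0002, 0.2562]
tcp_rot: [179.9, 0.2, 162.7]
wrist_force: [0.6, 0.1, -1.5]
opening: 0.0141
grasp_force: 49.0
```

{"op": "apply_moves", "data": {"motion": [{"xyz": [0, 0, 0], "twist": 0, "jaw": -1}, {"xyz": [0, 0, 20], "twist": 0, "jaw": -1}, {"xyz": [0, 0, 40], "twist": 0, "jaw": -1}, {"xyz": [0, 0, 54], "twist": 0, "jaw": -1}, {"xyz": [0, 0, 62], "twist": 0, "jaw": -1}]}}

```text
time: 10.15
ee_pos: [0.5139, 0.0001, 0.1914]
tcp_rot: [-180.0, -0.1, 162.7]
wrist_force: [-0.2, -0.7, 1.9]
opening: 0.0142
grasp_force: 49.2
```

{"op": "apply_moves", "data": {"motion": [{"xyz": [0, 0, 0], "twist": 0, "jaw": -1}, {"xyz": [0, 0, 0], "twist": 0, "jaw": -1}, {"xyz": [0, 0, -20], "twist": 0, "jaw": -1}, {"xyz": [0, 0, -42], "twist": 0, "jaw": -1}, {"xyz": [0, 0, -62], "twist": 0, "jaw": -1}]}}

```text
time: 10.78
ee_pos: [0.5145, 0.0002, 0.2558]
tcp_rot: [180.0, 0.1, 162.7]
wrist_force: [-0.1, -0.6, -1.4]
opening: 0.0147
grasp_force: 48.9
```

{"op": "apply_moves", "data": {"motion": [{"xyz": [0, 0, -20], "twist": 0, "jaw": -1}, {"xyz": [0, 0, -45], "twist": 0, "jaw": -1}, {"xyz": [0, 0, -65], "twist": 0, "jaw": -1}, {"xyz": [0, 0, -73], "twist": 0, "jaw": -1}, {"xyz": [0, 0, -73], "twist": 0, "jaw": -1}]}}

```text
time: 11.4
ee_pos: [0.5145, 0.0001, 0.3277]
tcp_rot: [180.0, 0.0, 162.7]
wrist_force: [0.7, -0.1, -1.2]
opening: 0.0142
grasp_force: 49.0
```

{"op": "apply_moves", "data": {"motion": [{"xyz": [18, 22, 0], "twist": 0, "jaw": -1}, {"xyz": [40, 50, 0], "twist": 0, "jaw": -1}, {"xyz": [62, 77, 0], "twist": 0, "jaw": -1}, {"xyz": [80, 100, 0], "twist": 0, "jaw": -1}, {"xyz": [89, 111, 0], "twist": 0, "jaw": -1}]}}

```text
time: 12.02
ee_pos: [0.4617, 0.1336, 0.3268]
tcp_rot: [-180.0, -0.0, 162.8]
wrist_force: [0.1, -0.6, -0.9]
opening: 0.0142
grasp_force: 49.0
```

{"op": "apply_moves", "data": {"motion": [{"xyz": [0, 0, 0], "twist": 0, "jaw": -1}, {"xyz": [0, 0, 30], "twist": 0, "jaw": -1}, {"xyz": [0, 0, 60], "twist": 0, "jaw": -1}, {"xyz": [0, 0, 95], "twist": 0, "jaw": -1}, {"xyz": [0, 0, 95], "twist": 0, "jaw": -1}]}}

```text
time: 12.65
ee_pos: [0.4615, 0.1314, 0.2302]
tcp_rot: [-179.9, -0.2, 162.6]
wrist_force: [-0.3, -0.2, 0.2]
opening: 0.0141
grasp_force: 49.0
```

```bash
python3 - <<'E'
from h import *
o=sensors.get_obs(); print(o["ee_pos"],o["wrist_force"])
im,d=camera("scene"); b=im[90:275,290:460,::-1]; cv2.imwrite("pics/s6.png",cv2.resize(b,None,fx=3.2,fy=3.2,interpolation=cv2.INTER_CUBIC))
x,y,z=o["ee_pos"]
for X in ([x,y,z-.0545],[x,y,z-.0545-.07],[x,y,z-.0545-.135]): print(((proj("scene",X)-[290,90])*3.2).round(1))
E
```

```text
[0.46152754 0.13137419 0.23016332] [-0.29220239 -0.22973425  0.18388903]
[248.  224.1]
[239.9 307.4]
[233.1 378. ]
```

View pics/s6.png

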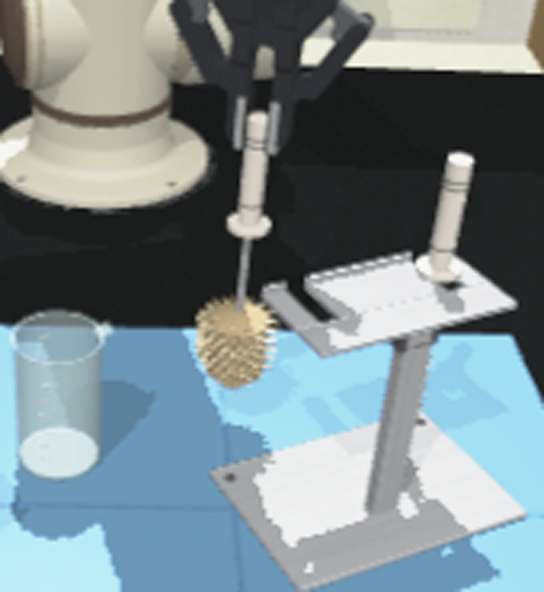

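The collar sits at (248,224) as predicted, the brush is upright, and the free slot's mouth is at about (295,287). I'll insert it along the same line it came out on.

{"op": "apply_moves", "data": {"motion": [{"xyz": [-13, 13, 0], "twist": 0, "jaw": -1}, {"xyz": [-27, 26, 0], "twist": 0, "jaw": -1}, {"xyz": [-41, 40, 0], "twist": 0, "jaw": -1}, {"xyz": [-55, 53, 0], "twist": 0, "jaw": -1}, {"xyz": [-63, 61, 0], "twist": 0, "jaw": -1}]}}

```text
time: 13.32
ee_pos: [0.5419, 0.1722, 0.2339]
tcp_rot: [180.0, 0.1, 162.7]
wrist_force: [-0.7, 0.1, -0.4]
opening: 0.0141
grasp_force: 49.0
```

{"op": "apply_moves", "data": {"motion": [{"xyz": [0, 0, 0], "twist": 0, "jaw": -1}, {"xyz": [0, 0, 5], "twist": 0, "jaw": -1}, {"xyz": [0, 0, 10], "twist": 0, "jaw": -1}, {"xyz": [0, 0, 12], "twist": 0, "jaw": -1}, {"xyz": [0, 0, 12], "twist": 0, "jaw": -1}]}}

```text
time: 13.95
ee_pos: [0.5404, 0.172, 0.2206]
tcp_rot: [180.0, 0.0, 162.7]
wrist_force: [0.2, -0.1, -0.4]
opening: 0.0139
grasp_force: 49.1
```

{"op": "apply_moves", "data": {"motion": [{"xyz": [0, 0, 1], "twist": 0, "jaw": -1}, {"xyz": [0, 0, 1], "twist": 0, "jaw": -0.5}, {"xyz": [0, 0, 1], "twist": 0, "jaw": 0}, {"xyz": [0, 0, 1], "twist": 0, "jaw": 0.6}, {"xyz": [0, 0, 1], "twist": 0, "jaw": 0.6}]}}

```text
time: 14.58
ee_pos: [0.5406, 0.1721, 0.2194]
tcp_rot: [-180.0, -0.0, 162.7]
wrist_force: [0.5, -0.0, -1.0]
opening: 0.0684
grasp_force: 0.0
```

{"op": "apply_moves", "data": {"motion": [{"xyz": [0, 0, 0], "twist": 0, "jaw": 0.6}, {"xyz": [0, 0, -25], "twist": 0, "jaw": 0.6}, {"xyz": [0, 0, -55], "twist": 0, "jaw": 0.6}, {"xyz": [0, 0, -85], "twist": 0, "jaw": 0.6}, {"xyz": [0, 0, -110], "twist": 0, "jaw": 0.6}]}}

```text
time: 15.2
ee_pos: [0.5406, 0.1721, 0.3308]
tcp_rot: [180.0, 0.0, 162.7]
wrist_force: [0.5, -0.4, -0.5]
opening: 0.0682
grasp_force: 0.0
```

{"op": "apply_moves", "data": {"motion": [{"xyz": [0, 0, 0], "twist": 0, "jaw": 0.6}, {"xyz": [0, 0, 0], "twist": 0, "jaw": 0.6}, {"xyz": [0, 0, 0], "twist": 0, "jaw": 0.6}, {"xyz": [0, 0, 0], "twist": 0, "jaw": 0.6}]}}

```text
time: 15.7
ee_pos: [0.5404, 0.1721, 0.3288]
tcp_rot: [-180.0, -0.1, 162.7]
wrist_force: [0.0, 0.3, 0.2]
opening: 0.0683
grasp_force: 0.0
```

```bash
python3 - <<'E'
from h import *
o=sensors.get_obs(); print(o["ee_pos"],o["wrist_force"],o["opening"],o["time"])
im,d=camera("scene"); b=im[120:320,190:460,::-1]; cv2.imwrite("pics/s7.png",cv2.resize(b,None,fx=2.9,fy=2.9,interpolation=cv2.INTER_CUBIC))
for n,X in(("origin",[.542,.171,.165]),("tip",[.542,.171,.03]),("handletop",[.542,.171,.25])): print(n,((proj("scene",X)-[190,120])*2.9).round(1))
E
```

```text
[0.54039771 0.17205448 0.32878813] [0.0163577  0.31261252 0.1568379 ] 0.06832851513231493 15.7
origin [573.5 186. ]
tip [553.7 329.1]
handletop [588.2  80.1]
```

View pics/s7.png

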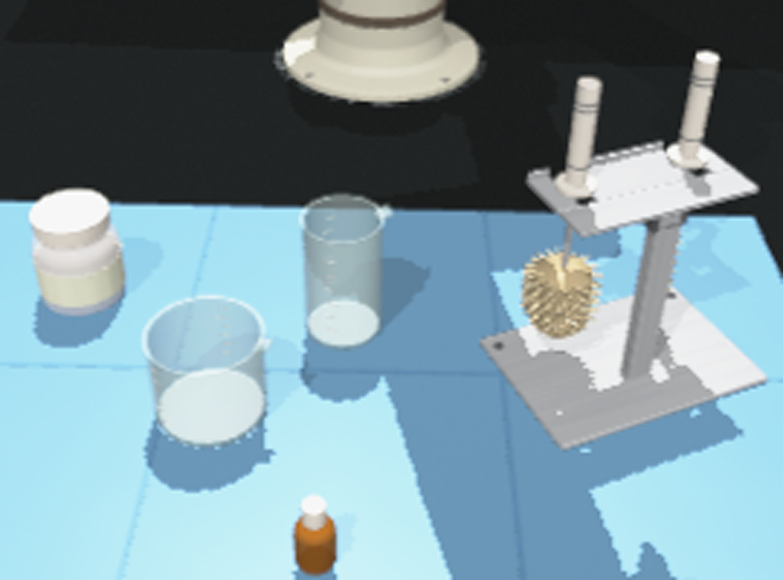

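The brush hangs upright in its slot (handle top (588,82), collar (576,186), both as predicted). The glassware and narrow brush are where they were, and the arm is clear, so I'm handing in.

```bash
python3 -c "
from workcell import bot
print(bot.job_done())"
```

```text
the job is handed in; nothing more can be done
None
```

I scrubbed the tall beaker with three bottom strokes, drawing the bristles above the rim between them, hung the thick brush back in its free slot, and handed the job in at about 16 s; the last picture shows the brush upright and nothing else visibly moved, but the hand-in gave no verdict.

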